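Change the jar nest over to the large jars and load it

ROBOT

A 6-joint arm with a two-finger parallel gripper is mounted at the origin on the work surface; the furniture and walls round the work are solid. World frame = base frame: x ahead of the robot, y to its left, z up, the work surface at z = 0. Lengths are in m, angles in degrees, forces in N, time in s.
With the tool pointing down it reaches from about 0.425 to 0.95 m from the base axis. Payload 3.5 kg.
Tool frame: the origin (TCP) lies on the centre line of the jaws, within the pads' length; the fingertips stand env.tip_reach ahead of it and the grasp point (between the pads) lies 2 mm behind it (env.tip_reach is the distance from the TCP to the fingertips, in m); z points along the fingers, y is the line along which they close (so a half turn about z gives the same grasp; the last joint's range is limited). The gripper opens to 85 mm and grips with 20 to 120 N. Pads are 22 mm wide; open, the fingers measure 114 mm over their backs; the gripper's body (76 mm by 85 mm) begins 54 mm behind the grasp point. The pads swing forward as they close: fully open they stand 13 mm farther back than shut.
Start: joints at [59.759, 16.404, 90.338, -0, 73.258, -8.594], TCP at [0.249, 0.627, 0.248] pointing down, gripper open.
Joint ranges: [-158.93, 158.93], [-51.34, 127.21], [12.03, 142.37], [-87.48, 267.48], [13.55, 161.25], [-162.69, 162.69]. Speed limits (degrees/s): [159.86, 159.86, 180, 180, 180, 180].

INTERFACE

Orientations are given as a 3x3 rotation matrix whose columns are the frame's x, y, z axes.
In Python, from plant import env gives the robot as it stands. Calls block until the motion is done:
- env.movep(position, orientation): joint-space move of the TCP to a pose.
- env.servo_line(position, rate=0.15, rotation=None): straight line of the TCP; rotation=None keeps the orientation; rate is the mean speed in m/s.
- env.move_joints(angles): joint-space move.
- env.grip(opening, f_grip=None): finger opening in m; f_grip is the grip in N (None keeps the last); returns when the fingers have stopped.
- env.hold(seconds).
- env.solve_ik(position, orientation): joint angles nearest the present ones, or None.
- env.camera(name): name is "scene" or "side" or "wrist"; returns (picture, depth): 480x640x3 uint8, red, green, blue; 480x640 float32, m along the optical axis (not along the pixel's ray), 0 where there is no reading.
- env.camera_model(name): a dict with "vertical_fov" (degrees; the focal length in pixels is half the picture's height over the tangent of half this angle, whatever the lens; pixels are square), "cx", "cy" (the principal point, pixels), "D" ([k1, k2, p1, p2, k3] as OpenCV has them; the pictures are not rectified), "xyz" and "rotation" of the camera in the world; the wrist camera has in their place "T_tool_cam" (4x4, takes a point from camera to tool coordinates, whose origin is the TCP and whose axes are the flange's). Camera axes: x right, y down, z forward; pixel columns grow to the right and rows downward; lengths in m; the calibration is good to about 2 mm. A picture is of the moment at which its call begins: read the wrist's pose just before it. camera_model takes no time and is no camera call.
A pose or a line that the arm cannot do raises env.PlanningError and nothing moves.
- env.sign_off(): hands the job in; it is judged then, once.
Readings, each from a call of its own:
- env.current_time(): time.
- env.current_qpos(): joint angles.
- env.current_joint_velocities(): joint speeds.
- env.current_joint_efforts(): joint torques, N m.
- env.current_position(): TCP position.
- env.current_ee_rot(): TCP orientation.
- env.current_ft_force(): force on the tool from outside, world axes, zero at the start.
- env.current_torque(): the same for the moment, N m.
- env.current_finger_gap(): finger opening in m.
- env.current_grip_force(): force on a finger pad.
Only numpy, scipy, OpenCV 4.12 (cv2) and the standard library are available. Lean on these libraries where they do the work, as an engineer would, in place of code of your own. Each camera call takes 0.05 s, during which the arm holds its last target. There are 200 camera calls.

TASK

Change the jar nest over from small jars to the large ones and load it: press the brass spring button flush and slide the side guide away from the lane until the button pops up through the next hole. Then put the two filled jars with gold lids upright into the lane, one behind the other up against the end stop, and swing the gate shut behind them; leave the empty jar and everything else on the bench alone.

Things in the scene. Friction and masses are not known exactly. Their poses are not given: they have to be found in the camera images.
- jar_nest: jar nest, a metal fixture fixed to the bench. Origin on the bench, mid-lane (at the wide setting). x: across the lane, fixed guide's face at x = +38 mm (y -74 to 52, then flared), the moving guide and its square tube on the -x side; y: along the lane to its open mouth; end stop's face at y = -75. Guides and end stop 38 mm high, 6 mm base plate beside the lane, bracket 68 mm high at x = -138 to -156
- lane (a point): middle of the wide lane (76 x 150 mm) on the bench, same frame as the jar nest: the lane floor is the bench itself, so jars slide in level from the mouth at +y. Two jars against the end stop stand at y = -40 and +30 mm, x = 0
- side_guide (a joint): slide of the moving guide with its square outer tube, m: 0 = narrow (small-jar) hole, lane 48 mm; grows along the nest's -x, away from the lane; 0.028 = wide hole, lane 76 mm; travel ends at 0.036. Locked (1.5 mm play) while the button stands up in a hole; button down, it slides with 2 N, plus about 8 N while the hole's edge rides over the dome
- spring_button (a joint): travel of the brass spring button, m: 0 = fully out, 7 mm above the tube's flat top; 0.007 = flush with it; 0.009 = under the tube's wall. 2.5 N at first, 5 N at flush. Pressed flush from above, the hole's edge takes it the rest of the way down as the tube is slid
- button_top (a point): top of the brass button, a dome 16 mm across in a 19 mm hole of the tube's flat top (38 mm wide, z = 59 mm); fully out it is at x = -70, y = 0, z = 66 mm in the nest's frame. The button stays there while the tube slides over it. The wide hole is 28 mm from the narrow one, on the lane side
- thumb_flange (a point): middle of the upright face, towards the lane, of the black thumb flange (z 59 to 74 mm, 44 mm wide, 10 mm thick) on the tube's end, part of the side guide; at narrow the face is 11 mm beyond the button's centre along the nest's -x. A finger pressing the button can push this face along -x
- gate (a joint): hinge of the end gate, rad: 0 = shut across the lane's mouth, grows as it swings outwards (clockwise from above); 2.25 to 2.5 at the start; stiff, stays where it is left. Upright pivot at x = +47, y = 82 mm in the nest's frame; arm 94 mm long, 8 mm thick, 14 to 36 mm above the bench
- gate_knob (a point): middle of the upright black knob (18 mm across, 44 to 68 mm above the bench) on the gate's arm, 76 mm from the pivot; its axes turn with the gate: x from the pivot along the arm
- full_jar_1_centre (a point): centre, 57 mm above its foot, of a filled dark-red jam jar with a gold lid, 69 mm across the body (lid 70), 114 mm high, about 0.5 kg, closed; z is its axis. It slides easily on the bench (friction about 0.4): pushed at up to 65 mm above its foot it slides upright, higher up it may tip
- full_jar_2_centre (a point): centre of the second filled jar, the same as the first
- empty_jar_3_centre (a point): centre, 56 mm above its foot, of the empty open glass jar, 69 mm across, 112 mm high; must be left alone
- brush: blue-handled bottle brush, 200 mm long, lying on the bench; to be left alone
There are look-alikes about, which are no part of the job. Leave any blue or purple look-alike of the part that bears full_jar_1_centre alone.

How it is judged:
By the outcome, as a careful person would: the job done as asked, in the order asked, and still so for the second after the job is handed in, with the robot touching nothing.
It also fails if it takes over 72 s, if anything falls off the work surface, if the arm or the gripper's body presses on something with over 40 N, if the wrist force passes 120 N, or if a joint passes its speed limit or range.

## Working session

There is one attempt and no reset: what is moved stays moved. The work goes in short steps, each a Python script; the robot and the scene stay as the last script left them, time stands still between calls to the robot, and variables do not carry over. Pictures are saved under pics/ and viewed, at most 10 in all, crops included, and the job is handed in when it is done.

```bash
ls; mkdir -p pics
python3 - <<'E'
from plant import env
import cv2,numpy as np
print(env.current_time(),env.tip_reach)
ims=[]
for n in ["scene","side","wrist"]:
    p,d=env.camera(n); cv2.imwrite(f"pics/{n}0.png",p[...,::-1]); np.savez(f"pics/{n}0.npz",p=p,d=d)
    m=env.camera_model(n); print(n,{k:np.round(v,4).tolist() for k,v in m.items()}, (d>0).mean())
E
```

```text
pics
0.0 0.017
scene {'vertical_fov': 47.3201, 'cx': 310.4002, 'cy': 235.3902, 'D': [-0.1245, 0.0, 0.0, 0.0, 0.0], 'xyz': [0.0268, -0.7318, 0.828], 'rotation': [[0.8792, -0.2774, 0.3875], [-0.4764, -0.5306, 0.7011], [0.0111, -0.801, -0.5986]]} 0.9959016927083333
side {'vertical_fov': 44.9701, 'cx': 319.2899, 'cy': 234.4188, 'D': [-0.1346, 0.0, 0.0, 0.0, 0.0], 'xyz': [-0.1915, -0.962, 0.6461], 'rotation': [[0.845, -0.2055, 0.4938], [-0.5347, -0.3417, 0.7728], [0.01, -0.9171, -0.3986]]} 0.97609375
wrist {'vertical_fov': 60.8907, 'cx': 314.4639, 'cy': 239.54, 'D': [-0.0949, 0.0, 0.0, 0.0, 0.0], 'T_tool_cam': [[0.0, -0.9516, -0.3073, 0.0798], [1.0, -0.0001, 0.0004, -0.0005], [-0.0004, -0.3073, 0.9516, -0.1265], [0.0, 0.0, 0.0, 1.0]]} 0.9960123697916666
```

View pics/scene0.png

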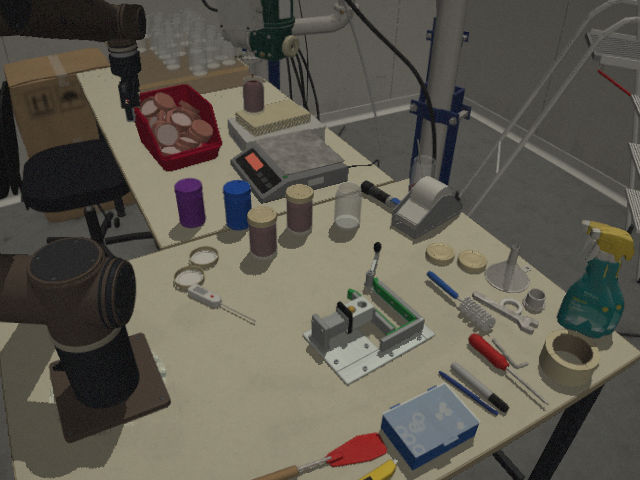

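View pics/side0.png

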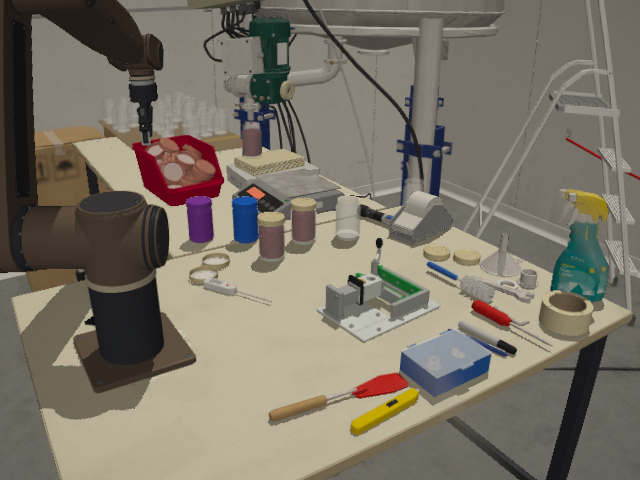

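The scene view shows the two gold-lid dark-red jars at about (262,232) and (299,208). The things that could be mistaken for them are the purple jar (190,203), the blue jar (237,205), the empty glass jar (347,205) and the far pump bottle (253,95). The nest is at (370,330), with its bracket and flange at (335,325) and the gate knob at (377,247).

```bash
cat > h.py <<'E'
import numpy as np,cv2
from plant import env
def K(m):
    f=240/np.tan(np.radians(m["vertical_fov"])/2); return np.array([[f,0,m["cx"]],[0,f,m["cy"]],[0,0,1.]])
def pose(n,m,T=None):
    if n!="wrist": return np.array(m["rotation"]),np.array(m["xyz"])
    p,R=T; C=np.array(m["T_tool_cam"]); return R@C[:3,:3],R@C[:3,3]+p
def snap(n,tag):
    T=(np.array(env.current_position()),np.array(env.current_ee_rot())); p,d=env.camera(n)
    cv2.imwrite(f"pics/{tag}.png",p[...,::-1]); m=env.camera_model(n); R,t=pose(n,m,T)
    np.savez(f"pics/{tag}.npz",p=p,d=d,K=K(m),D=np.array(m["D"],float),R=R,t=t); return load(tag)
def load(tag): return dict(np.load(f"pics/{tag}.npz"))
def rays(c,uv):
    q=cv2.undistortPoints(np.asarray(uv,float).reshape(-1,1,2),c["K"],c["D"])[:,0]
    return np.c_[q,np.ones(len(q))]
def onplane(c,uv,z):
    r=rays(c,uv)@c["R"].T; s=(z-c["t"][2])/r[:,2]; return c["t"]+s[:,None]*r
def cloud(c):
    v,u=np.mgrid[:480,:640]; r=rays(c,np.c_[u.ravel(),v.ravel()])
    return ((r*c["d"].reshape(-1,1))@c["R"].T+c["t"]).reshape(480,640,3)
def pix(c,P):
    return cv2.projectPoints(np.asarray(P,float).reshape(-1,1,3),cv2.Rodrigues(c["R"].T)[0],-c["R"].T@c["t"],c["K"],c["D"])[0][:,0]
E
python3 - <<'E'
from h import *
for n in ["scene","side"]:
    c=snap(n,n+"1"); X=cloud(c); hsv=cv2.cvtColor(c["p"],cv2.COLOR_RGB2HSV)
    print(n)
    for lo,hi,nm in [(0.108,0.122,"lids"),(0.065,.0735,"h70"),(0.055,.062,"h59"),(0.035,0.041,"h38")]:
        M=((X[...,2]>lo)&(X[...,2]<hi)&(X[...,0]>.2)&(X[...,0]<1.1)&(abs(X[...,1])<.8)).astype(np.uint8)
        k,L,S,C=cv2.connectedComponentsWithStats(M)
        for i in range(1,k):
            if S[i,4]>25:
                P=X[L==i]; print(nm,np.round(C[i]),S[i,4],P.min(0).round(3),P.max(0).round(3),np.median(hsv[L==i],0))
    for uv in [(302,333),(347,380),(432,334)] if n=="scene" else []: print(uv,onplane(c,[uv],.006).round(3))
E
```

```text
scene
lids [254. 108.] 78 [0.627 0.771 0.108] [0.687 0.799 0.121] [ 5. 51. 63.]
lids [213. 118.] 28 [0.506 0.753 0.108] [0.518 0.798 0.122] [175.  200.   76.5]
lids [427. 121.] 29 [1.085 0.436 0.109] [1.099 0.489 0.121] [24. 24. 65.]
lids [181. 125.] 328 [0.326 0.725 0.108] [0.485 0.799 0.122] [  8.  86. 111.]
lids [424. 161.] 95 [0.895 0.232 0.108] [0.955 0.291 0.122] [24. 20. 88.]
lids [433. 183.] 237 [0.849 0.121 0.108] [0.904 0.198 0.116] [ 22.  27. 154.]
lids [188. 185.] 365 [0.285 0.397 0.108] [0.353 0.467 0.118] [141. 146.  99.]
lids [236. 188.] 359 [0.389 0.331 0.108] [0.456 0.402 0.119] [110. 191. 121.]
lids [349. 188.] 106 [0.638 0.204 0.108] [0.699 0.266 0.115] [ 24.  32. 127.]
lids [299. 192.] 372 [0.516 0.241 0.108] [0.584 0.311 0.117] [ 22.  76. 145.]
lids [262. 215.] 434 [0.395 0.193 0.108] [0.462 0.264 0.118] [ 22.  76. 145.]
lids [598. 290.] 327 [ 0.889 -0.354  0.108] [ 0.965 -0.279  0.122] [ 88. 144.  59.]
h70 [300. 121.] 47 [0.747 0.703 0.065] [0.82  0.723 0.073] [23. 53. 96.]
h70 [263. 128.] 118 [0.604 0.699 0.065] [0.737 0.8   0.073] [23. 59. 94.]
h70 [426. 134.]
[... 8315 characters left out ...]
5] [ 0.966 -0.275  0.041] [ 85.   82.  108.5]
h38 [374. 291.] 39 [ 0.476 -0.107  0.035] [ 0.522 -0.097  0.041] [ 30.  17. 132.]
h38 [354. 298.] 51 [ 0.417 -0.111  0.035] [ 0.472 -0.099  0.041] [ 30.  15. 103.]
h38 [335. 303.] 45 [ 0.393 -0.118  0.035] [ 0.411 -0.073  0.041] [30. 15. 94.]
h38 [568. 300.] 89 [ 0.795 -0.398  0.035] [ 0.848 -0.335  0.041] [17. 91. 90.]
h38 [564. 316.] 128 [ 0.748 -0.429  0.035] [ 0.821 -0.339  0.041] [ 22.   74.  135.5]
h38 [408. 358.] 45 [ 0.4   -0.353  0.035] [ 0.404 -0.311  0.041] [111.  95.  97.]
h38 [482. 359.] 39 [ 0.492 -0.408  0.035] [ 0.538 -0.403  0.041] [107. 194. 104.]
h38 [438. 373.] 104 [ 0.4   -0.41   0.035] [ 0.457 -0.355  0.041] [112.  75. 105.]
```

Run:
```python
from h import *
print(np.round(env.current_ee_rot(),2).tolist())
def Rz(a): # tool x at heading a deg
    a=np.radians(a); x=np.array([np.cos(a),np.sin(a),0]); z=np.array([0,0,-1.]); return np.c_[x,np.cross(z,x),z]
for a in (90,-90,0,180):
    for p in [(.54,-.05,.36),(.55,-.1,.1),(.427,.228,.09),(.548,.274,.09),(.45,-.09,.08),(.65,.04,.07)]:
        q=env.solve_ik(p,Rz(a)); print(a,p,None if q is None else np.round(q).tolist())
env.movep([.52,-.06,.33],Rz(90)); c=snap("wrist","w1"); print(env.current_time(),env.current_ft_force())
```

```text
[[-0.93, 0.37, -0.0], [0.37, 0.93, -0.0], [0.0, -0.0, -1.0]]
90 (0.54, -0.05, 0.36) [-16.0, -4.0, 101.0, -0.0, 83.0, -16.0]
90 (0.55, -0.1, 0.1) [-21.0, 12.0, 113.0, -0.0, 55.0, -21.0]
90 (0.427, 0.228, 0.09) [16.0, 4.0, 123.0, -0.0, 53.0, 16.0]
90 (0.548, 0.274, 0.09) [17.0, 19.0, 105.0, -0.0, 56.0, 17.0]
90 (0.45, -0.09, 0.08) [-24.0, 1.0, 127.0, -0.0, 52.0, -24.0]
90 (0.65, 0.04, 0.07) [-5.0, 24.0, 100.0, -0.0, 55.0, -5.0]
-90 (0.54, -0.05, 0.36) None
-90 (0.55, -0.1, 0.1) [-21.0, 12.0, 113.0, -0.0, 55.0, 159.0]
-90 (0.427, 0.228, 0.09) None
-90 (0.548, 0.274, 0.09) None
-90 (0.45, -0.09, 0.08) [-24.0, 1.0, 127.0, -0.0, 52.0, 156.0]
-90 (0.65, 0.04, 0.07) None
0 (0.54, -0.05, 0.36) [-16.0, -4.0, 101.0, -0.0, 83.0, 74.0]
0 (0.55, -0.1, 0.1) [-21.0, 12.0, 113.0, -0.0, 55.0, 69.0]
0 (0.427, 0.228, 0.09) [16.0, 4.0, 123.0, -0.0, 53.0, 106.0]
0 (0.548, 0.274, 0.09) [17.0, 19.0, 105.0, -0.0, 56.0, 107.0]
0 (0.45, -0.09, 0.08) [-24.0, 1.0, 127.0, -0.0, 52.0, 66.0]
0 (0.65, 0.04, 0.07) [-5.0, 24.0, 100.0, -0.0, 55.0, 85.0]
180 (0.54, -0.05, 0.36) [-16.0, -4.0, 101.0, -0.0, 83.0, -106.0]
180 (0.55, -0.1, 0.1) [-21.0, 12.0, 113.0, -0.0, 55.0, -111.0]
180 (0.427, 0.228, 0.09) [16.0, 4.0, 123.0, -0.0, 53.0, -74.0]
180 (0.548, 0.274, 0.09) [17.0, 19.0, 105.0, -0.0, 56.0, -73.0]
180 (0.45, -0.09, 0.08) [-24.0, 1.0, 127.0, -0.0, 52.0, -114.0]
180 (0.65, 0.04, 0.07) [-5.0, 24.0, 100.0, -0.0, 55.0, -95.0]
2.925 [ 0.43604208 -0.8652978   0.39502411]
```

View pics/w1.png

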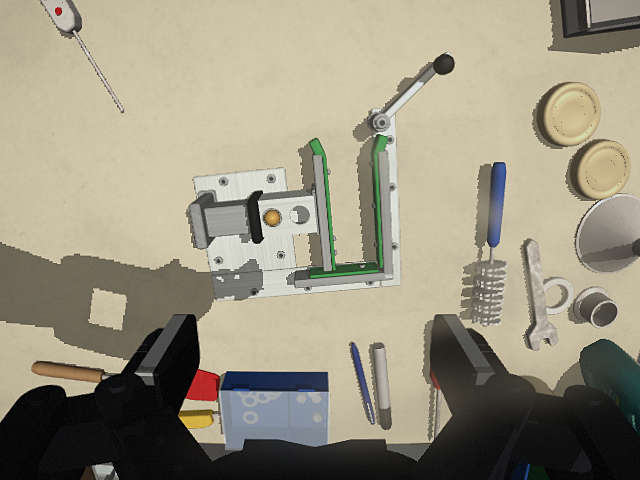

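The wrist view shows the brass button at (272,217), the wide hole at (299,213), the flange at (255,217), the gate pivot at (379,122) and the knob at (443,64). The lane runs between the green-lined guides at x≈322 and x≈382.

Run:
```python
from h import *
c=load("w1"); X=cloud(c); hsv=cv2.cvtColor(c["p"],cv2.COLOR_RGB2HSV)
def blob(M,near,r=40):
    k,L,S,C=cv2.connectedComponentsWithStats(M.astype(np.uint8)); 
    i=min((i for i in range(1,k) if S[i,4]>15),key=lambda i:np.linalg.norm(C[i]-near)); return C[i],S[i,4],L==i
b,n,_=blob(cv2.inRange(hsv,(10,110,60),(28,255,255))>0,(272,217)); print("button",b,n)
k,nk,Mk=blob((hsv[...,2]<60)&(X[...,2]>.05)&(X[...,2]<.08),(443,64)); print("knob",k,nk,X[Mk][:,2].max())
f,nf,Mf=blob((hsv[...,2]<70)&(X[...,2]>.066)&(X[...,2]<.082),(255,217)); print("flange",f,nf)
pz=np.median(X[118:126,375:383,2]); print("pivot z",pz)
B=onplane(c,[b],.064)[0];Kn=onplane(c,[k],.064)[0];Fl=onplane(c,[f],.074)[0];Pv=onplane(c,[(379.5,121.5)],pz)[0];H=onplane(c,[(299.5,213.5)],.059)[0]
for nme,P in zip("B Kn Fl Pv H".split(),(B,Kn,Fl,Pv,H)): print(nme,P.round(4))
print("|KP|",np.linalg.norm((Kn-Pv)[:2]),"|BP|",np.linalg.norm((B-Pv)[:2]),"exp .0760 .1429","|BH|",np.linalg.norm((B-H)[:2]), "BF exp .016",np.linalg.norm((B-Fl)[:2]))
g=X[(X[...,2]>.034)&(X[...,2]<.043)&(X[...,0]>.56)&(X[...,0]<.62)&(X[...,1]>-.16)&(X[...,1]<-.03)]
# fixed guide lines: min x edge per y bin
e=[]
for y in np.arange(-.155,-.035,.008):
    q=g[abs(g[:,1]-y)<.004]; 
    if len(q)>5: e.append((q[:,0].min(),y,q[:,0].max()))
e=np.array(e);print(e.round(4).tolist())
s=np.polyfit(e[:,1],e[:,0],1); print("yaw from guide",-np.degrees(np.arctan(s[0])), "outer",-np.degrees(np.arctan(np.polyfit(e[:,1],e[:,2],1)[0])))
A=np.array([[-.07,0],[.047,.082],[-.042,0],[-.086,0]]);W=np.array([B,Pv,H,Fl])[:,:2]
a,w=A.mean(0),W.mean(0);U,S,V=np.linalg.svd((A-a).T@(W-w));R=(V.T@U.T);t=w-R@a
print("R",R,"yaw",np.degrees(np.arctan2(R[1,0],R[0,0])),"t",t,"res",(W-(A@R.T+t)).round(4).tolist(),"gate",np.degrees(np.arctan2(*(R.T@(Kn-Pv)[:2])[::-1])))
print("desk z",np.median(X[380:400,300:340,2]),np.median(X[20:60,200:300,2]),"basepl",np.median(X[188:196,240:260,2]), "tubetop",np.median(X[205:225,310:314,2]))
```

```text
button [271.88541667 217.359375  ] 192
knob [442.40963855  64.6746988 ] 249 0.07097142423669178
flange [254.17030568 220.84934498] 458
pivot z 0.04616558360045661
B [ 0.4767 -0.084   0.064 ]
Kn [0.6353 0.0602 0.064 ]
Fl [ 0.4605 -0.0849  0.074 ]
Pv [0.5824 0.0081 0.0462]
H [ 0.5041 -0.0813  0.059 ]
|KP| 0.07423404600359189 |BP| 0.14015016435871944 exp .0760 .1429 |BH| 0.027433778960332018 BF exp .016 0.016310069321277515
[[0.5607, -0.155, 0.6069], [0.5739, -0.147, 0.6051], [0.5896, -0.139, 0.6044], [0.5887, -0.131, 0.6041], [0.588, -0.123, 0.6037], [0.5875, -0.115, 0.6018], [0.5863, -0.107, 0.6016], [0.586, -0.099, 0.6011], [0.5853, -0.091, 0.5994], [0.5841, -0.083, 0.5991], [0.5837, -0.075, 0.5986], [0.5826, -0.067, 0.5984], [0.5819, -0.059, 0.5965], [0.5815, -0.051, 0.5963], [0.5803, -0.043, 0.5959]]
yaw from guide -2.5348393783581704 outer 5.496561668963196
R [[ 0.9947389  -0.10244275]
 [ 0.10244275  0.9947389 ]] yaw 5.8798521125339995 t [ 0.5455554  -0.07706577] res [[0.0008, 0.0002], [-0.0016, -0.0012], [0.0003, 0.0], [0.0005, 0.001]] gate 38.63407840276272
desk z 0.03188999704274301 0.0009357368990671189 basepl 0.007138192218026473 tubetop 0.0599059646765826
```

```bash
cat >> h.py <<'E'
YAW=5.6; T0=np.array([.5458,-.0770])
def Rz(a):
    a=np.radians(a); x=np.array([np.cos(a),np.sin(a),0]); z=np.array([0,0,-1.]); return np.c_[x,np.cross(z,x),z]
ca,sa=np.cos(np.radians(YAW)),np.sin(np.radians(YAW)); RN=np.array([[ca,-sa],[sa,ca]])
def N(x,y,z): return np.r_[RN@[x,y]+T0,z]      # nest mm-frame (m) -> world
def toN(p): return RN.T@(np.asarray(p)[:2]-T0)
def F(): 
    f=np.array(env.current_ft_force()); return np.r_[RN.T@f[:2],f[2]]  # nest axes
E
python3 - <<'E'
from h import *
env.grip(0.0,30); print("tip",env.tip_reach,env.current_finger_gap())
env.movep(N(-.0675,0,.12),Rz(YAW)); f0=F(); print(f0.round(2),env.current_time())
env.servo_line(N(-.0675,0,.066+.017+.004),rate=.08)
z=.087
for i in range(16):
    f=F()-f0; print(round(z,4),round(env.current_position()[2],4),f.round(1).tolist())
    if f[2]>9 or z<.0745: break
    z-=.001; env.servo_line(N(-.0675,0,z),rate=.02)
snap("scene","s2");print(env.current_time()); np.save("f0.npy",f0)
E
```

```text
tip 0.017 -0.00020371603978505294
[0.13 0.3  0.3 ] 4.9583
0.087 0.0868 [-0.5, -0.8, 0.7]
0.086 0.0864 [-0.5, -1.3, -0.6]
0.085 0.0851 [-0.3, -0.5, -0.4]
0.084 0.0839 [-0.4, -0.7, -0.7]
0.083 0.0831 [0.4, 0.4, -0.4]
0.082 0.0823 [-0.8, 0.0, 2.9]
0.081 0.0812 [-1.0, 0.0, 2.7]
0.08 0.0801 [-0.6, -1.4, 2.8]
0.079 0.0791 [-0.6, -1.6, 3.0]
0.078 0.0781 [-1.1, -0.5, 4.1]
0.077 0.0771 [-0.6, -0.2, 4.2]
0.076 0.0761 [0.4, 0.3, 4.7]
0.075 0.0759 [-2.8, 0.7, 9.0]
0.074 0.0759 [-3.4, 0.9, 14.9]
8.825
```

Run:
```python
from h import *
f0=np.load("f0.npy"); z=.0755
env.servo_line(N(-.0675,0,z),rate=.02); print((F()-f0).round(1))
x=-.0675
for i in range(40):
    x-= .004 if i<5 else .001
    env.servo_line(N(x,0,z),rate=.03); f=F()-f0; p=env.current_position(); print(round(x,4),toN(p).round(4).tolist(),round(p[2],4),f.round(1).tolist())
    if abs(f[0])>25 or x<-.103: break
print(env.current_time())
```

```text
[-0.1 -0.7  7.1]
-0.0715 [-0.0701, -0.0005] 0.0763 [2.3, -0.5, 5.0]
-0.0755 [-0.074, -0.0005] 0.0763 [4.8, -0.5, 4.2]
-0.0795 [-0.0795, -0.0003] 0.0757 [1.2, -1.8, 6.7]
-0.0835 [-0.0841, -0.0003] 0.0756 [0.1, -1.3, 6.8]
-0.0875 [-0.0889, -0.0002] 0.0755 [-3.1, -2.8, 8.1]
-0.0885 [-0.0905, -0.0002] 0.0754 [-5.5, -2.1, 9.4]
-0.0895 [-0.0917, -0.0002] 0.0754 [-4.7, -3.0, 9.7]
-0.0905 [-0.0922, -0.0002] 0.0755 [-2.9, -1.8, 8.2]
-0.0915 [-0.0925, -0.0002] 0.0756 [-1.1, -2.1, 7.8]
-0.0925 [-0.0938, -0.0002] 0.0755 [-2.0, -1.8, 8.1]
-0.0935 [-0.0949, -0.0002] 0.0755 [-1.9, -2.0, 8.8]
-0.0945 [-0.0955, -0.0002] 0.0755 [-0.1, -0.9, 7.0]
-0.0955 [-0.0961, -0.0002] 0.0756 [1.0, -2.0, 6.0]
-0.0965 [-0.0969, -0.0002] 0.0756 [1.3, -1.4, 5.7]
-0.0975 [-0.0979, -0.0002] 0.0756 [0.8, -1.4, 6.0]
-0.0985 [-0.0989, -0.0002] 0.0756 [1.5, -1.6, 6.2]
-0.0995 [-0.0992, -0.0002] 0.0757 [4.6, -1.3, 3.4]
-0.1005 [-0.0994, -0.0003] 0.0757 [6.9, -0.5, 1.4]
-0.1015 [-0.0995, -0.0003] 0.0758 [10.2, -0.4, -0.5]
-0.1025 [-0.0997, -0.0003] 0.0758 [13.0, -0.4, -3.6]
-0.1035 [-0.0999, -0.0003] 0.0759 [15.9, 0.9, -6.3]
14.4917
```

Run:
```python
from h import *
env.servo_line(N(-.097,0,.077),rate=.05); env.servo_line(N(-.094,0,.12),rate=.15)
R=Rz(90+YAW)
env.movep([.50,.0,.28],R); c=snap("wrist","w2")
X=cloud(c); print("button",X[...,2][(X[...,0]>.468)&(X[...,0]<.484)&(abs(X[...,1]+.084)<.008)].max())
env.movep([.50,.17,.33],R); env.grip(.085); c=snap("wrist","w3"); print(env.current_time())
hsv=cv2.cvtColor(c["p"],cv2.COLOR_RGB2HSV)
a=cv2.imread("pics/w2.png")[150:400,100:500]; b=cv2.imread("pics/w3.png"); 
cv2.imwrite("pics/v3.png",np.vstack([cv2.resize(a,(480,300)),cv2.resize(b,(480,300))]))
M=cv2.inRange(hsv,(14,50,70),(30,170,255)); X=cloud(c); M[(X[...,2]<.105)|(X[...,2]>.13)]=0
k,L,S,C=cv2.connectedComponentsWithStats(M)
for i in range(1,k):
    if S[i,4]>400:
        pts=np.argwhere(L==i)[:,::-1].astype(np.float32); W=onplane(c,pts,.114)[:,:2]
        hull=cv2.convexHull(W.astype(np.float32)*1000); o,r=cv2.minEnclosingCircle(hull); print(C[i].round(),S[i,4],"centre",np.round(o,1),"r",round(r,1),"z",np.median(X[L==i][:,2]).round(4))
```

```text
button 0.06881677632685756
18.0667
[388.  80.] 5607 centre [548.  276.8] r 34.5 z 0.114
[234. 124.] 5483 centre [427.  230.2] r 34.4 z 0.114
```

View pics/v3.png

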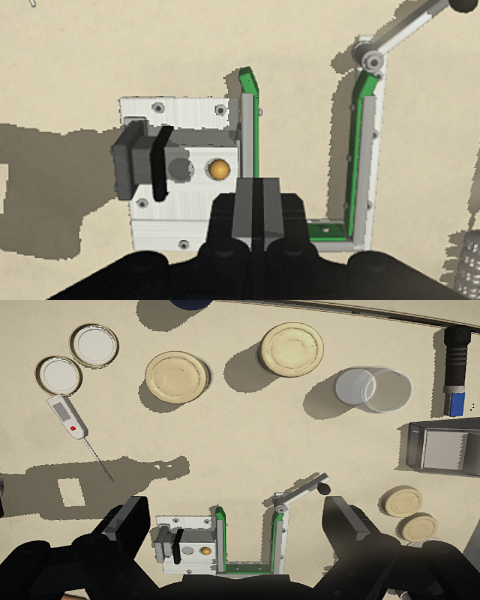

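The button stands up through the wide hole at (219,170) in the upper crop. The lower crop confirms the two gold lids at (178,378) and (291,350), with the empty jar at (373,388). Next I load the first jar.

```bash
cat > jar.py <<'E'
from h import *
R=Rz(90+YAW)
def load_jar(x,y,ygoal):
    env.movep([x,y,.17],R); env.servo_line([x,y,.078],rate=.15); env.grip(.060,60); print("gap",env.current_finger_gap(),env.current_grip_force())
    env.servo_line([x,y,.093],rate=.1); f0=F(); print("w",f0.round(1))
    env.servo_line(N(0,.135,.093),rate=.25); env.servo_line(N(0,.135,.080),rate=.1); f0=F()
    Y=.135; 
    while True:
        step=.02 if Y>ygoal+.023 else .0015
        Y-=step; env.servo_line(N(0,Y,.080),rate=.1 if step>.01 else .03); f=F()-f0
        print(round(Y,4),toN(env.current_position()).round(4).tolist(),f.round(1).tolist())
        if f[1]>8 or Y<ygoal-.004: break
        if abs(f[0])>25: print("JAM"); return
    env.servo_line(N(0,Y,.078),rate=.02); print("down",(F()-f0).round(1)); env.hold(.1)
    env.grip(.085); env.servo_line(N(0,Y,.17),rate=.2); print(env.current_time())
E
python3 - <<'E'
from jar import *
load_jar(.549,.2765,-.0405)
env.movep([.47,.10,.30],R); c=snap("wrist","w4"); print(env.current_time()); snap("scene","s4")
a=cv2.imread("pics/w4.png")[:,:]; b=cv2.imread("pics/s4.png")[170:390,150:470]
cv2.imwrite("pics/v4.png",np.vstack([cv2.resize(a,(400,300)),cv2.resize(b,(400,275))]))
E
```

```text
gap 0.06807480302666385 68.92303347587585
w [-0.7 -0.9 -5.2]
0.115 [-0.0004, 0.1147] [-0.3, 0.0, 0.9]
0.095 [-0.0002, 0.0948] [-0.5, -0.5, -0.7]
0.075 [-0.0001, 0.0749] [0.3, 0.0, 0.5]
0.055 [-0.0001, 0.0549] [-1.0, 0.2, 0.4]
0.035 [-0.0001, 0.0349] [0.0, -1.3, 0.3]
0.015 [-0.0001, 0.0148] [-0.8, -0.1, -0.6]
-0.005 [-0.0001, -0.0052] [-0.9, -0.4, -0.9]
-0.025 [-0.0001, -0.0251] [-1.2, -0.1, -1.2]
-0.0265 [-0.0002, -0.0262] [-1.1, 0.7, -0.5]
-0.028 [-0.0, -0.0279] [-1.2, -0.0, 0.0]
-0.0295 [0.0, -0.0296] [-0.3, -0.3, -0.7]
-0.031 [0.0, -0.0311] [-0.9, -0.1, -0.2]
-0.0325 [0.0, -0.0326] [-1.0, 0.0, -0.2]
-0.034 [0.0, -0.0341] [-1.0, 0.4, -0.5]
-0.0355 [0.0, -0.0356] [-0.6, 0.2, -0.5]
-0.037 [0.0, -0.0371] [0.7, 0.5, 0.1]
-0.0385 [0.0, -0.0386] [0.0, 0.1, -0.0]
-0.04 [0.0, -0.0401] [-0.6, 0.1, -0.1]
-0.0415 [0.0, -0.0416] [-0.3, 0.2, 0.6]
-0.043 [-0.0001, -0.043] [-1.0, 0.4, 0.3]
-0.0445 [-0.0001, -0.0434] [-0.9, 4.4, 1.4]
down [-4.6  7.6 10.2]
28.8667
29.9667
```

View pics/v4.png

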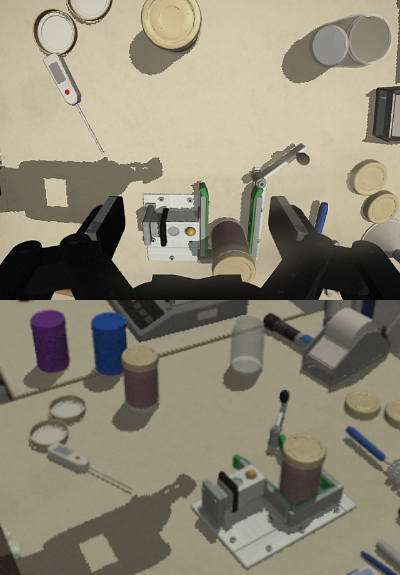

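The first jar stands upright in the lane at the end stop, seen at (302,465) in the lower view. The second jar is still at (141,375), and the empty jar hasn't moved. Now the second jar.

Run:
```python
from jar import *
load_jar(.428,.2298,.0265)
env.movep([.53,.13,.30],R); env.grip(0,30); c=snap("wrist","w5"); print(env.current_time()); snap("scene","s5")
a=cv2.imread("pics/w5.png"); b=cv2.imread("pics/s5.png")[170:390,150:470]
cv2.imwrite("pics/v5.png",np.vstack([cv2.resize(a,(400,300)),cv2.resize(b,(400,275))]))
X=cloud(c); hsv=cv2.cvtColor(c["p"],cv2.COLOR_RGB2HSV)
M=((hsv[...,2]<90)&(X[...,2]>.055)&(X[...,2]<.08)&(X[...,0]>.58)&(X[...,0]<.7)&(X[...,1]>0)&(X[...,1]<.12)).astype(np.uint8)
k,L,S,C=cv2.connectedComponentsWithStats(M)
for i in range(1,k):
    if S[i,4]>40: P=onplane(c,[C[i]],.066); print(C[i],S[i,4],P.round(4),toN(P[0]).round(4))
```

```text
gap 0.06811052401999479 68.85905385017395
w [-0.4 -0.2 -5.4]
0.115 [-0.0003, 0.1147] [0.1, 1.7, -0.1]
0.095 [-0.0, 0.0948] [-0.4, 1.2, 0.1]
0.075 [0.0, 0.0748] [-1.1, 1.4, -1.2]
0.055 [0.0001, 0.0549] [-0.9, 1.3, -0.9]
0.035 [0.0001, 0.0349] [-0.6, 0.6, 0.0]
0.0335 [-0.0001, 0.0338] [-0.8, 1.1, -0.3]
0.032 [0.0, 0.032] [-0.5, 0.7, -0.1]
0.0305 [0.0, 0.0304] [0.0, 0.5, -1.1]
0.029 [0.0, 0.0289] [0.2, 0.9, -0.4]
0.0275 [-0.0, 0.0274] [0.2, 0.7, -0.3]
0.026 [-0.0001, 0.0263] [-0.8, 3.4, -0.2]
0.0245 [-0.0002, 0.026] [-0.9, 7.5, 1.3]
0.023 [-0.0003, 0.0257] [-0.2, 12.0, 3.1]
down [-3.8 12.1  9.6]
38.4167
40.1333
[417.94265233 277.33333333] 279 [[0.6356 0.0643 0.066 ]] [0.1031 0.1318]
```

View pics/v5.png

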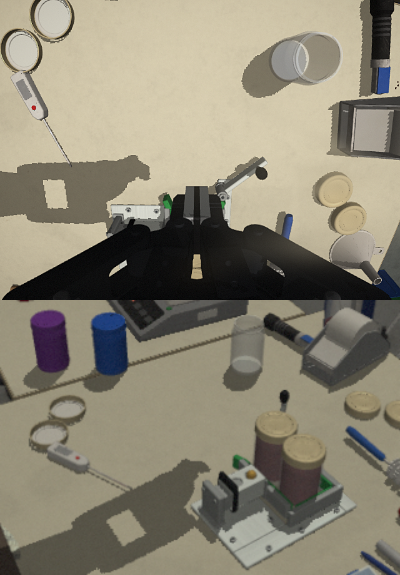

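Both filled jars stand in the lane, seen at (276,445) and (302,470) in the lower view. The gate knob is at nest (103,132) mm. I'll grip the knob and swing the gate along its arc.

Run:
```python
from jar import *
P=np.array([.047,.080]); r=.0762; z=.071
def at(d): a=np.radians(d); return N(*(P+r*np.array([np.cos(a),np.sin(a)])),z)
k=N(.103,.1318,z)
env.grip(.045); up=k.copy(); up[2]=.15; env.movep(up,R); env.servo_line(k,rate=.15); env.grip(.01,60)
print("gap",env.current_finger_gap()); f0=F()
for d in list(range(50,170,10))+list(range(170,186,2)):
    env.servo_line(at(d),rate=.08); f=F()-f0; n=toN(env.current_position())-P
    print(d,np.degrees(np.arctan2(n[1],n[0]))%360//.1/10,np.hypot(*n).round(4),f.round(1).tolist(),round(env.current_finger_gap(),4))
    if d>175 and f[1]>18: break
    if np.abs(f).max()>35: print("STOP");break
print(env.current_time())
```

```text
gap 0.014403013912627965
50 49.5 0.0792 [-0.1, 4.4, 0.3] 0.0141
60 58.3 0.0799 [4.6, 5.5, -3.7] 0.014
70 68.9 0.0784 [-1.8, 3.8, 2.1] 0.0143
80 79.1 0.0782 [-4.3, 4.9, 4.2] 0.0138
90 88.3 0.0771 [-1.0, 2.7, 2.7] 0.014
100 98.7 0.0756 [-3.2, -1.3, 3.8] 0.0137
110 108.6 0.0745 [-2.2, -1.4, 3.3] 0.0139
120 119.6 0.0733 [-3.9, -7.1, 3.5] 0.0138
130 129.9 0.0744 [-4.6, -4.2, 6.1] 0.0141
140 139.7 0.074 [-3.2, -3.1, 3.5] 0.0136
150 150.8 0.0747 [-7.4, -5.8, 7.3] 0.0139
160 160.1 0.0748 [-4.3, -1.1, 6.1] 0.0139
170 170.2 0.0752 [-5.6, -0.6, 7.3] 0.014
172 171.7 0.0752 [-4.3, 1.1, 7.8] 0.014
174 173.3 0.0752 [-3.9, 4.1, 7.8] 0.014
176 175.9 0.0752 [-3.8, 1.2, 6.9] 0.0141
178 178.0 0.0752 [-4.2, 0.1, 6.2] 0.0141
180 179.7 0.0752 [-4.5, 1.2, 7.0] 0.0136
182 181.5 0.0753 [-5.3, 2.0, 6.6] 0.014
184 181.7 0.0753 [-3.7, 9.6, 8.7] 0.0141
48.3667
```

Run:
```python
from jar import *
env.grip(.040); p=np.array(env.current_position()); p[2]=.17; env.servo_line(p,rate=.15)
env.movep([.53,.12,.33],R); c=snap("wrist","w6"); s=snap("side","s6"); print(env.current_time())
b=cv2.imread("pics/s6.png")[190:360,180:480]; sc=snap("scene","s7"); a=cv2.imread("pics/s7.png")[160:400,150:470]
cv2.imwrite("pics/v6.png",np.vstack([cv2.resize(a,(400,300)),cv2.resize(b,(400,227))]))
X=cloud(sc); hsv=cv2.cvtColor(sc["p"],cv2.COLOR_RGB2HSV)
M=((hsv[...,2]<70)&(X[...,2]>.045)&(X[...,2]<.075)&(X[...,0]>.49)&(X[...,0]<.56)&(abs(X[...,1])<.05)); print("knob",toN(np.median(X[M],0)).round(4),M.sum())
M=cv2.inRange(hsv,(14,50,60),(30,170,255)); M[(X[...,2]<.108)|(X[...,2]>.122)|(X[...,1]>.1)|(X[...,0]>.7)]=0
k,L,S,C=cv2.connectedComponentsWithStats(M)
for i in range(1,k):
    if S[i,4]>100: print("lid",C[i],toN(X[L==i].mean(0)).round(4),X[L==i][:,2].mean())
```

```text
50.475
knob [-0.029   0.0745] 94
lid [382.28373169 279.96299152] [-0.001  -0.0112] 0.11245726023299751
```

View pics/v6.png

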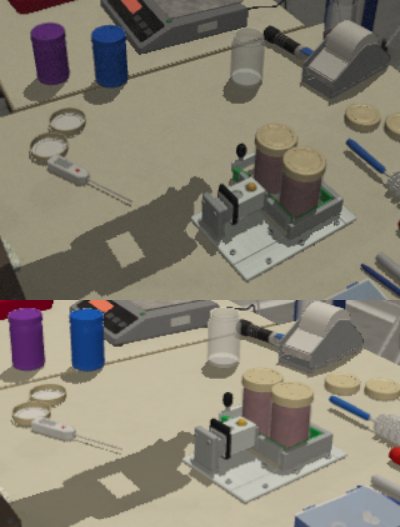

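Both views show the button up, the two gold-lid jars upright against each other in the lane, and the gate shut with its knob at (241,150) in the upper crop. The empty jar and the purple and blue jars are where they were.

```bash
python3 -c "
from plant import env
print(env.sign_off(), env.current_time())"
```

```text
the job is handed in; nothing more can be done
the job is handed in; nothing more can be done
```

The job is handed in at about 50 s of the 72 s allowed: the nest is on the wide setting with the button up, both gold-lid jars stand in the lane against the end stop, the gate is shut behind them, and I saw nothing else moved in the final views.

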